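# Swap out the router's backup battery

### The arm

A 6-joint arm with a two-finger parallel gripper is mounted at the origin on the work surface. World frame = base frame: x ahead of the robot, y to its left, z up, the work surface at z = 0. Lengths are in mm, angles in rad, forces in N, time in s.
With the tool pointing down it reaches from about 300 to 775 mm from the base axis. Payload 14.6 kg.
Tool frame: the origin (TCP) lies between the finger pads; the fingertips stand manip.nose_length ahead of it and the grasp point (between the pads) lies 11 mm behind it (manip.nose_length is the distance from the TCP to the fingertips, in mm); z points along the fingers, y is the line along which they close (so a half turn about z gives the same grasp; the last joint's range is limited). The gripper opens to 94 mm and grips with 3 to 60 N. Pads are 16 mm wide; open, the fingers measure 119 mm over their backs; the gripper's body (75 mm by 177 mm) begins 78 mm behind the grasp point.
Start: joints at [-1.415, 0.3, 1.521, -0, 1.321, -0.067], TCP at [121.522, -536.397, 213.446] pointing down, gripper open.
Joint ranges: [-3.03, 3.03], [-0.79, 2.21], [0.23, 2.52], [-1.04, 4.18], [0, 3.07], [-2.55, 2.55]. Speed limits (rad/s): [2.22, 2.22, 2.57, 3.14, 3.14, 3.14].

### API

Orientations are given as [roll, pitch, yaw] about the fixed x, y, z axes, in that order (R = Rz(yaw) Ry(pitch) Rx(roll)).
In Python, from cell import manip, cams, job gives the robot as it stands.
- The arm moves only by the tool jog_arm, never from a script. Its argument "commands" is a list of rows, each an object of numbers: "dx", "dy", "dz": the shift along the tool's x, y, z each as a share of 40 mm, from -1 to 1; "ax", "ay", "az": the turn, a rotation vector about the tool's x, y, z each as a share of 10 degrees, from -1 to 1; "gripper": the closure, from 0 (fully open) to 1 (shut). A call has 1 to 10 rows; each row shifts and turns the commanded pose from where the row before left it, along the tool's axes as they then stand; what a row does not reach is not made up. A row lasts 1/8 s, in which the tool goes at most 62.5 mm and 10.7 degrees, less where a joint would pass 70% of its speed; a pose out of reach is approached as far as the arm can. A call with a number of a shift or a turn outside -1 to 1 is refused whole. A call with a gripper value outside its range is refused whole. The fingers move at their own pace and stop on an object; "squeeze" is the grip in N (left out, the last holds). Time passes only in rows, so rows that do not move let the fingers close. It gives the time, the measured TCP pose, the force, the opening and the grip force at its end, in the units of the state.
- manip.read_state(): the state, without advancing time (a new reading comes with each control period).
- cams.camera(name): name is "scene" or "top" or "wrist"; returns a dict with "image" (400x640x3 uint8, red, green, blue), "fx", "fy", "cx", "cy" (pixels), "world_to_cam" (4x4, takes a point from world to camera coordinates). Camera axes: x right, y down, z forward; pixel columns grow to the right and rows downward; lengths in mm; the calibration is good to about 2 mm. A picture is of the moment at which its call begins. There is no depth.
- job.sign_off(): hands the job in; it is judged then, once.
The state is a dict: "clock": time; "joints": joint angles; "qd": joint speeds; "effort": joint torques, N m; "eef_pos": TCP position; "eef_rot": TCP orientation; "wrist_force": force on the tool from outside, world axes, zero at the start; "moment": the same for the moment, N m; "finger_gap": finger opening in mm; "finger_force": force on a finger pad.
Only numpy, scipy, OpenCV 4.12 (cv2) and the standard library are available. Lean on these libraries where they do the work, as an engineer would, in place of code of your own. Each camera call takes 0.05 s, during which the arm holds its last target. There are 200 camera calls.

### The job

Push the spring ejector tab on top of the router all the way towards the bay's mouth so that it shoves the battery pack out, then draw the pack out, lay it flat on the desk and let go of it. Pick it up again (across its middle the fingers fit the cradle's side gaps) and set it fully home, flat on the floor of the charging cradle. Do not drop the pack, and leave the cup, the plant and the notebook where they are.

Things in the scene. Friction and masses are not known exactly. Their poses are not given: they have to be found in the camera images.
- router: Black router, fixed, 130 deep (x) x 250 wide (y) x 50 mm high. Origin: centre of underside; +x to its back, z up. Front face at x = -65 mm, towards the robot. In its middle a covered battery bay 54 mm wide, floor 14 and ceiling 45 mm above the desk, with a lip 36 mm wide reaching 15 mm out at floor height. Antennas at x = 45, y = +-136 mm lean out to y = +-180 mm at 115 mm height.
- bay_mouth (a point): Centre of the bay's floor edge at the router's front face, 14 mm above the desk; axes as the router's.
- ejector (a joint): Travel of the ejector slide in m: 0 = at rest at the back, 0.045 = fully forward, i.e. moved along the router's -x. A spring (about 2 to 5 N) brings it back to 0 when let go; the pack stays where it was pushed.
- ejector_tab (a point): Centre of the top of the ejector tab, 76 mm above the desk, on the router's middle line, at rest at router x = +42 mm; moves with the slide. Grey ribbed tab, 12 (x) x 36 (y) x 22 mm high, standing just above the router's top (50 mm). Push its back face towards the front.
- pack: White battery pack, a block 100 (x) x 48 (y) x 26 mm (z), about 0.22 kg, both ends alike. Origin: centre of its underside. At the start it is inside the router's bay, front end flush with the face; after a full ejection it sticks out about 45 mm.
- cradle: Grey charging cradle, fixed, 118 (x) x 66 (y) x 40 mm high. Origin: centre of underside, x along the pocket. Pocket 106 x 54 mm inside walls 6 mm thick, up to 40 mm above the desk (the seated pack's top is at 34 mm). Each long side has a gap 46 mm wide in its middle, down to the floor, for the fingers. The pack may go in either way round.
- cradle_floor (a point): Centre of the cradle pocket's floor, 8 mm above the desk; axes as the cradle's. The seated pack's origin lies here.
- coffee_cup: White mug, 80 mm diameter, 75 mm high; origin at the centre of its underside. Leave alone.
- plant_pot: Small plant in a terracotta pot, 80 mm diameter, 140 mm high; origin at the centre of its underside. Leave alone.
- notebook: Thick dark notebook lying flat, 150 x 105 x 18 mm; origin at the centre of its underside. Leave alone.
Mind the look-alikes: they are no part of the job. What is meant by the cradle is not orange or purple, and is the smaller of those in its own colour.

How it is judged (in metres and radians):
On the way, in this order (a step that is already met when the one before it is completed fails the run):
1. the ejector slide is pushed forward and has pushed the pack out of the bay by more than 35 mm (value of joint ejector above 0.038 m and x of pack in the frame of bay_mouth below 0.015 m), for 0.1 s.
2. the pack lies flat on the desk, at rest and let go (height (world z) of pack below 0.004 m and angle between pack's own z axis and vertical below 0.06 rad and linear speed of pack below 0.02 m/s and contact force between the fingers and pack below 0.1 N), for 0.2 s.
At the end, for the whole second after the job is handed in: The pack lies flat (within 0.06 rad) on the floor of the cradle's pocket, within 6 mm of its centre, at most 4 mm above its floor, along the pocket within 0.12 rad, at rest and let go; the ejector slide is back within 6 mm of its rest (x of pack in the frame of cradle_floor between -0.006 and 0.006 m and y of pack in the frame of cradle_floor between -0.006 and 0.006 m and z of pack in the frame of cradle_floor between -0.004 and 0.004 m and angle between pack's own z axis and vertical below 0.06 rad and angle between the x axis of pack and the x axis of cradle, either way round below 0.12 rad and linear speed of pack below 0.02 m/s and contact force between the fingers and pack below 0.1 N and value of joint ejector below 0.006 m); the robot touches nothing.
It fails at once if the cup is moved more than 30 mm (distance of coffee_cup from where it was at the start of the episode above 0.03 m).
It fails at once if the plant is moved more than 30 mm (distance of plant_pot from where it was at the start of the episode above 0.03 m).
It fails at once if the notebook is moved more than 30 mm (distance of notebook from where it was at the start of the episode above 0.03 m).
It fails at once if the pack is dropped (falls faster than 0.6 m/s out of the fingers, about 20 mm) (linear speed of pack above 0.6 m/s and contact force between the fingers and pack below 0.5 N).
It also fails if it takes over 61 s, if anything falls off the work surface, if the arm or the gripper's body presses on something with over 40 N, if the wrist force passes 120 N, or if a joint passes its speed limit or range.

## Working session

There is one attempt and no reset: what is moved stays moved. The work goes in short steps, Python scripts to look and compute and a tool call to move; the robot and the scene stay as the last step left them, time stands still between calls to the robot, and variables do not carry over. Pictures are saved under pics/ and viewed, at most 10 in all, crops included, and the job is handed in when it is done.

Besides the shell and the picture viewer there is one more tool, called after "Request:" as name(argument=value, ...), one argument or row to a line, values as JSON. jog_arm: Moves the arm, as the interface text tells. Shift numbers are shares of 40 mm and turn numbers shares of 10 degrees, none past 1 either way. Its arguments: {"type":"object","properties":{"commands":{"type":"array"},"squeeze":{"type":"number"}},"required":["commands"]}

```bash
mkdir -p pics; ls; python3 - <<'E'
from cell import manip,cams,job
import cv2,numpy as np,pickle
d={}
for n in ("scene","top"):
    c=cams.camera(n); d[n]=c
    cv2.imwrite(f"pics/{n}0.png",c["image"][:,:,::-1])
    print(n,c["fx"],c["cx"],c["cy"],np.round(c["world_to_cam"],3).tolist())
pickle.dump(d,open("c0.pkl","wb"))
print(manip.read_state(),manip.nose_length)
E
```

```text
pics
scene 388.89913997487486 315.8814044243931 200.21191345329444 [[0.272, 0.962, -0.012, -142.507], [0.774, -0.226, -0.591, -365.206], [-0.572, 0.151, -0.806, 1560.286], [0.0, 0.0, 0.0, 1.0]]
top 508.6374212625267 319.3732607209444 197.38015652564016 [[-0.044, -0.999, -0.004, 18.685], [-0.979, 0.044, -0.201, 570.137], [0.201, -0.005, -0.98, 1291.674], [0.0, 0.0, 0.0, 1.0]]
{'clock': 0.1, 'joints': array([-1.41459079e+00,  3.00401770e-01,  1.52152253e+00, -2.16813264e-06,
        1.32070949e+00, -6.66227302e-02]), 'qd': array([ 0.00044721, -0.00138853, -0.00136767,  0.00028121,  0.00096375,
        0.00066085]), 'effort': array([ 4.27232399e-04, -5.32646406e+01, -3.53284156e+01,  7.09057529e-02,
        2.35340249e-02, -6.88115301e-05]), 'eef_pos': array([ 121.49214149, -536.17611711,  212.94912462]), 'eef_rot': array([-3.14055368e+00, -6.72169550e-05,  2.22828765e-01]), 'wrist_force': array([ 0.54024405, -0.41919013,  0.1203443 ]), 'moment': array([ 0.0280454 , -0.02938985, -0.08259295]), 'finger_force': 0.0, 'finger_gap': 94.02707409726888} 8.0
```

View pics/top0.png

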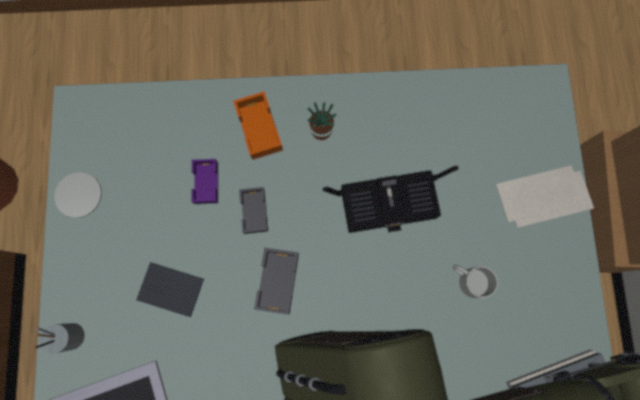

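View pics/scene0.png

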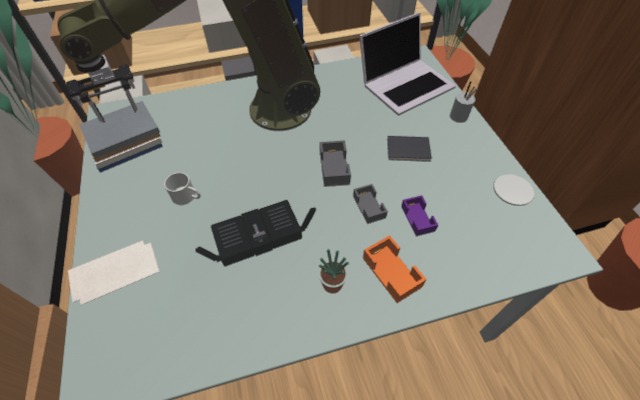

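The top view shows the router at about (391,201), with its lip at (394,228) facing the robot and the tab near (389,183). The small grey cradle is at (254,210), the larger grey look-alike at (277,281), the cup at (478,282), the plant at (321,122) and the notebook at (170,289). The scene view shows the same layout, with the cradle at (370,203) and the router at (257,232).

```bash
cat > h.py <<'E'
import numpy as np,cv2
def ray(c,uv,z):
    W=np.asarray(c["world_to_cam"]);R=W[:3,:3];o=-R.T@W[:3,3]
    uv=np.atleast_2d(np.asarray(uv,float))
    d=np.c_[(uv[:,0]-c["cx"])/c["fx"],(uv[:,1]-c["cy"])/c["fy"],np.ones(len(uv))]@R
    return o+d*((z-o[2])/d[:,2])[:,None]
def proj(c,P):
    W=np.asarray(c["world_to_cam"]);p=np.atleast_2d(P)@W[:3,:3].T+W[:3,3]
    return np.c_[c["fx"]*p[:,0]/p[:,2]+c["cx"],c["fy"]*p[:,1]/p[:,2]+c["cy"]]
def tri(c1,u1,c2,u2):
    P=[np.diag([1,1,1])@np.array([[c["fx"],0,c["cx"]],[0,c["fy"],c["cy"]],[0,0,1]])@np.asarray(c["world_to_cam"])[:3] for c in (c1,c2)]
    x=cv2.triangulatePoints(P[0],P[1],np.array(u1,float).reshape(2,1),np.array(u2,float).reshape(2,1));return (x[:3]/x[3]).ravel()
def blob(m,x0,y0,x1,y1,k=3):
    """largest contour of mask within box"""
    z=np.zeros(m.shape,np.uint8);z[y0:y1,x0:x1]=m[y0:y1,x0:x1].astype(np.uint8)
    z=cv2.morphologyEx(z,cv2.MORPH_CLOSE,np.ones((k,k)));z=cv2.morphologyEx(z,cv2.MORPH_OPEN,np.ones((k,k)))
    cs,_=cv2.findContours(z,cv2.RETR_EXTERNAL,cv2.CHAIN_APPROX_NONE);return max(cs,key=cv2.contourArea)[:,0]
def rect(P):
    r=cv2.minAreaRect(P[:,:2].astype(np.float32));(x,y),(w,h),a=r
    if w<h:w,h,a=h,w,a+90
    return np.round([x,y,w,h,(a+90)%180-90],1)
E
python3 - <<'E'
import pickle
from h import *
d=pickle.load(open("c0.pkl","rb"));c=d["top"];im=c["image"].astype(int);v=im.max(2)
print(im[100,400],im[210,254],im[222,254],im[200,360],im[183,389],im[197,389])
R=blob(v<60,338,160,445,240,7);print("router",rect(ray(c,R,50)))
K=blob(v<115,230,180,275,240);print("cradle",rect(ray(c,K,40)),rect(ray(c,K,20)))
for n,b in dict(cup=(445,255,505,305),plant=(300,95,345,145),note=(130,255,210,320),big=(250,240,305,320)).items():
    m=(abs(im-im[100,400]).sum(2)>60);print(n,rect(ray(c,blob(m,*b),20)))
top=im.astype(np.uint8)[:,:,::-1]
a=cv2.resize(top[155:245,325:465],None,fx=5,fy=5,interpolation=cv2.INTER_CUBIC)
s=d["scene"]["image"][:,:,::-1]
cv2.imwrite("pics/router.png",a)
E
```

```text
[117 129 125] [80 79 82] [82 81 83] [34 34 37] [73 73 77] [74 76 78]
router [ 547.8 -196.9  256.6  145.1  -84. ]
cradle [548.2 171.3 126.2  71.5   3.7] [551.9 173.9 128.1  72.6   3.7]
cup [ 333.5 -426.4   71.3   67.1   60.3]
plant [796.4 -22.9 109.9  76.3  -2.3]
note [350.  397.6 154.9 106.2  70.5]
big [360.3 115.8 163.1  94.9 -10.9]
```

View pics/router.png

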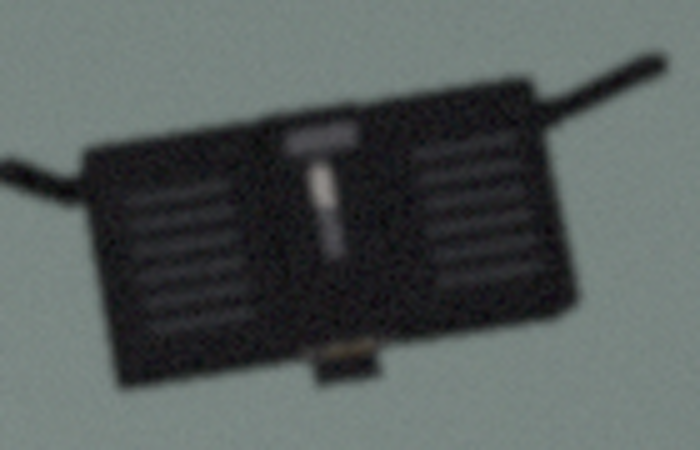

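The enlarged router shows its tab at about top pixel (389.4,182.4) and the lip end at (394.4,229.4), so its yaw is about +6°. I'll move over it for a wrist view.

Request:
jog_arm(
  commands=[
    {"dx":0.85,"dy":-0.5},
    {"dx":0.85,"dy":-0.5},
    {"dx":0.85,"dy":-0.5},
    {"dx":0.85,"dy":-0.5},
    {"dx":0.85,"dy":-0.5},
    {"dx":0.85,"dy":-0.5},
    {"dx":0.85,"dy":-0.5},
    {"dx":0.85,"dy":-0.5},
    {"dx":0.85,"dy":-0.5},
    {"dx":0.85,"dy":-0.5},
  ],
)

```text
schema error: expected keys dx, dy, dz, ax, ay, az, gripper
```

Request:
jog_arm(
  commands=[
    {"dx":0.85,"dy":-0.5,"dz":-0.5},
    {"dx":0.85,"dy":-0.5,"dz":-0.5},
    {"az":0.7},
    {"gripper":0},
    {"gripper":0},
  ],
)

```text
schema error: expected keys dx, dy, dz, ax, ay, az, gripper
```

```bash
python3 - <<'E'
from cell import manip,cams
import cv2,pickle
from h import *
c=cams.camera("wrist");pickle.dump(c,open("w1.pkl","wb"));cv2.imwrite("pics/w1.png",c["image"][:,:,::-1])
s=manip.read_state();print(s["eef_pos"],s["eef_rot"],c["fx"],np.round(c["world_to_cam"],3).tolist())
E
```

```text
[ 121.49236137 -536.21295634  213.03287339] [-3.14071167e+00 -4.48282282e-05  2.22820566e-01] 353.22886460043657 [[0.221, -0.975, -0.002, -550.389], [-0.947, -0.215, 0.24, -23.829], [-0.234, -0.052, -0.971, 389.978], [0.0, 0.0, 0.0, 1.0]]
```

View pics/w1.png

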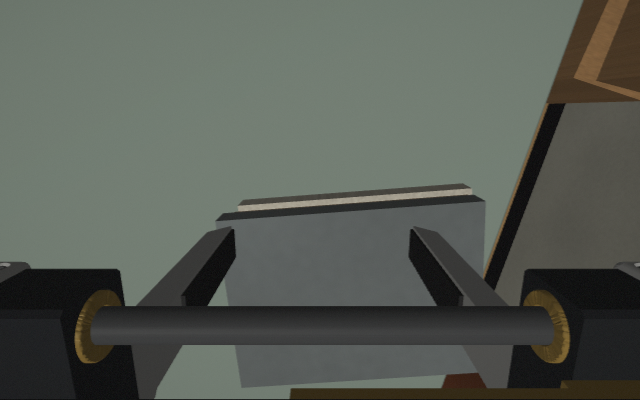

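The wrist picture shows only the stand under the start pose, with the fingers at rows 220–300. The usable field is the upper half, ahead of the tool. The moves were refused because every row needs all the keys, so I'll resend them.

Request:
jog_arm(
  commands=[
    {"dx":0.93,"dy":-0.64,"dz":-0.1,"ax":0,"ay":0,"az":0,"gripper":0},
    {"dx":0.93,"dy":-0.64,"dz":-0.1,"ax":0,"ay":0,"az":0,"gripper":0},
    {"dx":0.93,"dy":-0.64,"dz":-0.1,"ax":0,"ay":0,"az":0,"gripper":0},
    {"dx":0.93,"dy":-0.64,"dz":-0.1,"ax":0,"ay":0,"az":0,"gripper":0},
    {"dx":0.93,"dy":-0.64,"dz":-0.1,"ax":0,"ay":0,"az":0,"gripper":0},
    {"dx":0.93,"dy":-0.64,"dz":-0.1,"ax":0,"ay":0,"az":0,"gripper":0},
    {"dx":0.93,"dy":-0.64,"dz":-0.1,"ax":0,"ay":0,"az":0,"gripper":0},
    {"dx":0.93,"dy":-0.64,"dz":-0.1,"ax":0,"ay":0,"az":0,"gripper":0},
    {"dx":0.93,"dy":-0.64,"dz":-0.1,"ax":0,"ay":0,"az":0,"gripper":0},
    {"dx":0.93,"dy":-0.64,"dz":-0.1,"ax":0,"ay":0,"az":0,"gripper":0},
  ],
)

```text
clock: 1.4
eef_pos: [428.6, -203.2, 253.5]
eef_rot: [-3.142, 0.0, 0.223]
wrist_force: [0.3, -0.3, -0.2]
finger_gap: 94.0
finger_force: 0.0
```

Request:
jog_arm(
  commands=[
    {"dx":0,"dy":0,"dz":0,"ax":0,"ay":0,"az":0.68,"gripper":1},
    {"dx":0,"dy":0,"dz":0,"ax":0,"ay":0,"az":0,"gripper":1},
    {"dx":0,"dy":0,"dz":0,"ax":0,"ay":0,"az":0,"gripper":1},
    {"dx":0,"dy":0,"dz":0,"ax":0,"ay":0,"az":0,"gripper":1},
  ],
)

```text
clock: 1.9
eef_pos: [427.5, -204.9, 253.4]
eef_rot: [-3.142, -0.0, 0.105]
wrist_force: [-0.0, -1.1, 0.1]
finger_gap: 57.4
finger_force: 0.0
```

```bash
python3 - <<'E'
from cell import manip,cams
import cv2,pickle
from h import *
c=cams.camera("wrist");pickle.dump(c,open("w1.pkl","wb"));cv2.imwrite("pics/w1b.png",c["image"][:,:,::-1])
s=manip.read_state();print(s["eef_pos"],s["eef_rot"],c["fx"],np.round(c["world_to_cam"],3).tolist())
E
```

```text
[ 427.53810859 -204.85578241  253.44103691] [-3.14156627e+00  2.10372054e-05  1.04413197e-01] 353.22886460043657 [[0.104, -0.995, -0.001, -249.047], [-0.965, -0.102, 0.24, 358.57], [-0.239, -0.024, -0.971, 525.611], [0.0, 0.0, 0.0, 1.0]]
```

View pics/w1b.png

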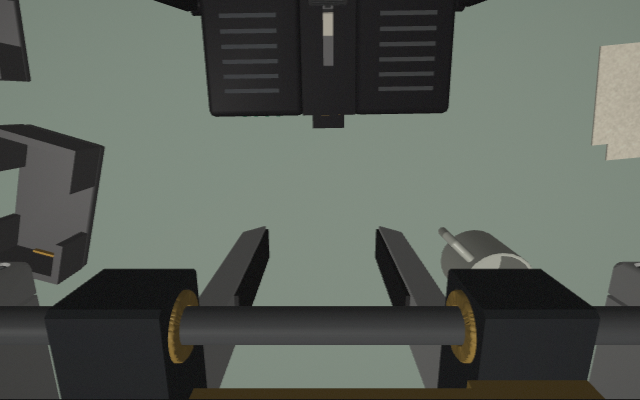

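The wrist picture shows the router with its sides at columns 205–455, the lip at (313–344, 114–128) and the slot at column 328. The tab is cut off at the top edge. I'll move 70 mm further forward for the second view.

Request:
jog_arm(
  commands=[
    {"dx":0.9,"dy":0,"dz":0,"ax":0,"ay":0,"az":0,"gripper":1},
    {"dx":0.9,"dy":0,"dz":0,"ax":0,"ay":0,"az":0,"gripper":1},
    {"dx":0,"dy":0,"dz":0,"ax":0,"ay":0,"az":0,"gripper":1},
    {"dx":0,"dy":0,"dz":0,"ax":0,"ay":0,"az":0,"gripper":1},
  ],
)

```text
clock: 2.45
eef_pos: [498.9, -197.2, 253.3]
eef_rot: [-3.141, 0.0, 0.104]
wrist_force: [0.3, 0.2, 0.8]
finger_gap: 13.3
finger_force: 0.0
```

```bash
python3 - <<'E'
from cell import manip,cams
import cv2,pickle
from h import *
c=cams.camera("wrist");pickle.dump(c,open("w2.pkl","wb"))
im=c["image"][:,:,::-1].copy();c1=pickle.load(open("w1.pkl","rb"))
def lut(i):return np.clip((i.astype(float)/130)**.6*255,0,255).astype(np.uint8)
a=cv2.resize(lut(im[0:240,190:470]),None,fx=2,fy=2);b=cv2.resize(lut(c1["image"][95:145,280:380,::-1]),None,fx=2.4,fy=2.4)
o=np.zeros((600,800,3),np.uint8);o[:480,:560]=a;o[480:600,:240]=b;cv2.imwrite("pics/w2.png",o)
print(manip.read_state()["eef_pos"])
E
```

```text
[ 498.74144532 -197.25991527  253.489917  ]
```

View pics/w2.png

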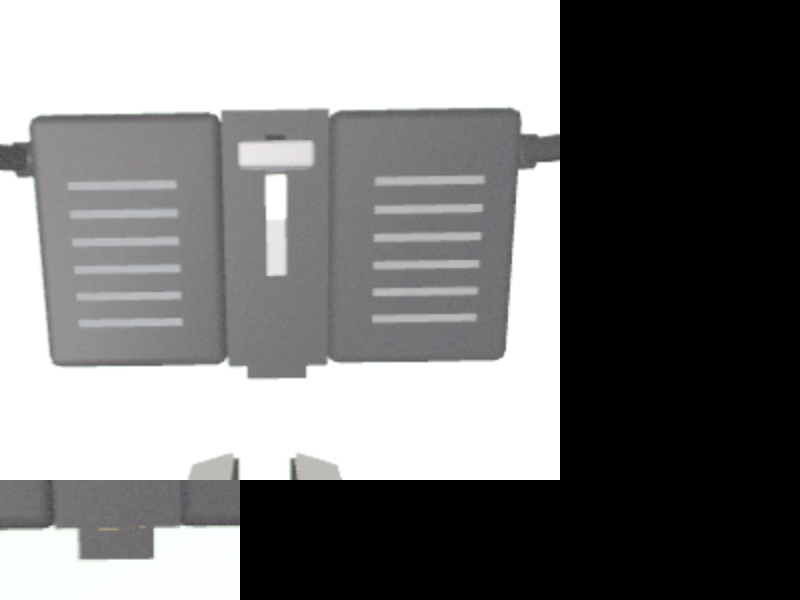

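The enlarged second wrist view shows the tab at full-image pixels (309–347, 70–84), the lip tip at (314–343, 189) and the router top's corners. The inset from the first view has the lip tip at (313–344, 127.5).

```bash
python3 - <<'E'
import pickle
from h import *
c1,c2,d=[pickle.load(open(f,"rb")) for f in("w1.pkl","w2.pkl","c0.pkl")]
f=lambda x,y:(190+x/2,y/2)
l2=[f(247.5,378),f(306.5,377)];l1=[(280+79.5/2.4,127.4),(280+154/2.4,127.2)]
for a,b in zip(l1,l2):print("lip tri",tri(c1,a,c2,b),ray(c1,a,14),ray(c2,b,14))
T=[f(238,142),f(314,141),f(238,168),f(315,167)]
print("tab corners z76",ray(c2,T,76).round(1).tolist(), ray(c2,T,76).mean(0))
print("tab tri top/wrist",tri(d["top"],(389.4,182.4),c2,np.mean(T,0)))
S=[f(32,118),f(519,110),f(53,364),f(505,358)]
print("top corners z50",ray(c2,S,50).round(1).tolist())
sl=[f(276.5,175),f(276.5,275)];print("slot",ray(c2,sl,50))
st=[f(248,112),f(282,0)]
E
```

```text
lip tri [ 477.77943773 -190.39999219   15.02088224] [[ 477.72524351 -190.34262429   14.        ]] [[ 477.55521355 -190.43608053   14.        ]]
lip tri [ 481.58618769 -225.43407742   12.89260624] [[ 481.64119534 -225.49009235   14.        ]] [[ 481.81114683 -225.21214869   14.        ]]
tab corners z76 [[603.0, -175.0, 76.0], [607.1, -210.1, 76.0], [591.5, -176.1, 76.0], [595.7, -212.0, 76.0]] [ 599.30728225 -193.31703377   76.        ]
tab tri top/wrist [ 599.69699885 -193.40592071   71.22779253]
top corners z50 [[606.1, -71.0, 50.0], [634.9, -310.8, 50.0], [482.4, -85.4, 50.0], [511.0, -327.1, 50.0]]
slot [[ 591.80128177 -194.69565398   50.        ]
 [ 542.08458915 -200.11675183   50.        ]]
```

Request:
jog_arm(
  commands=[
    {"dx":0,"dy":0,"dz":0,"ax":0,"ay":0,"az":-0.08,"gripper":1},
    {"dx":0.8,"dy":0.05,"dz":0,"ax":0,"ay":0,"az":0,"gripper":1},
    {"dx":0.8,"dy":0.05,"dz":0,"ax":0,"ay":0,"az":0,"gripper":1},
    {"dx":0.8,"dy":0.05,"dz":0,"ax":0,"ay":0,"az":0,"gripper":1},
    {"dx":0.8,"dy":0.05,"dz":0,"ax":0,"ay":0,"az":0,"gripper":1},
    {"dx":0,"dy":0,"dz":0.9,"ax":0,"ay":0,"az":0,"gripper":1},
    {"dx":0,"dy":0,"dz":0.9,"ax":0,"ay":0,"az":0,"gripper":1},
    {"dx":0,"dy":0,"dz":0.9,"ax":0,"ay":0,"az":0,"gripper":1},
    {"dx":0,"dy":0,"dz":0.9,"ax":0,"ay":0,"az":0,"gripper":1},
    {"dx":0,"dy":0,"dz":0,"ax":0,"ay":0,"az":0,"gripper":1},
  ],
)

```text
clock: 3.75
eef_pos: [626.0, -189.8, 107.3]
eef_rot: [-3.14, 0.004, 0.118]
wrist_force: [-0.1, 0.4, 1.2]
finger_gap: 0.5
finger_force: 0.0
```

Down to z about 66, then push 45 mm gently.

Request:
jog_arm(
  commands=[
    {"dx":0,"dy":0,"dz":0.6,"ax":0,"ay":0,"az":0,"gripper":1},
    {"dx":0,"dy":0,"dz":0.4,"ax":0,"ay":0,"az":0,"gripper":1},
    {"dx":0,"dy":0,"dz":0,"ax":0,"ay":0,"az":0,"gripper":1},
    {"dx":-0.25,"dy":0,"dz":0,"ax":0,"ay":0,"az":0,"gripper":1},
    {"dx":-0.25,"dy":0,"dz":0,"ax":0,"ay":0,"az":0,"gripper":1},
    {"dx":-0.2,"dy":0,"dz":0,"ax":0,"ay":0,"az":0,"gripper":1},
    {"dx":-0.2,"dy":0,"dz":0,"ax":0,"ay":0,"az":0,"gripper":1},
    {"dx":-0.2,"dy":0,"dz":0,"ax":0,"ay":0,"az":0,"gripper":1},
  ],
)

```text
clock: 4.75
eef_pos: [584.1, -195.3, 70.5]
eef_rot: [3.141, -0.003, 0.118]
wrist_force: [6.5, 0.9, 3.0]
finger_gap: 0.4
finger_force: 3.2
```

Request:
jog_arm(
  commands=[
    {"dx":-0.1,"dy":0,"dz":0,"ax":0,"ay":0,"az":0,"gripper":1},
    {"dx":-0.05,"dy":0,"dz":0,"ax":0,"ay":0,"az":0,"gripper":1},
    {"dx":-0.05,"dy":0,"dz":0,"ax":0,"ay":0,"az":0,"gripper":1},
    {"dx":0,"dy":0,"dz":0,"ax":0,"ay":0,"az":0,"gripper":1},
  ],
)

```text
clock: 5.25
eef_pos: [576.1, -196.2, 70.5]
eef_rot: [3.141, -0.002, 0.118]
wrist_force: [4.7, -0.3, 2.6]
finger_gap: 0.5
finger_force: 2.3
```

Request:
jog_arm(
  commands=[
    {"dx":-0.08,"dy":0,"dz":0,"ax":0,"ay":0,"az":0,"gripper":1},
    {"dx":-0.08,"dy":0,"dz":0,"ax":0,"ay":0,"az":0,"gripper":1},
    {"dx":0,"dy":0,"dz":0,"ax":0,"ay":0,"az":0,"gripper":1},
  ],
)

```text
clock: 5.62
eef_pos: [569.8, -197.0, 70.5]
eef_rot: [3.141, -0.002, 0.118]
wrist_force: [5.5, 0.1, 3.0]
finger_gap: 0.4
finger_force: 2.6
```

Request:
jog_arm(
  commands=[
    {"dx":-0.05,"dy":0,"dz":0,"ax":0,"ay":0,"az":0,"gripper":1},
    {"dx":-0.03,"dy":0,"dz":0,"ax":0,"ay":0,"az":0,"gripper":1},
    {"dx":0,"dy":0,"dz":0,"ax":0,"ay":0,"az":0,"gripper":1},
    {"dx":0,"dy":0,"dz":0,"ax":0,"ay":0,"az":0,"gripper":1},
  ],
)

```text
clock: 6.12
eef_pos: [568.9, -197.1, 70.7]
eef_rot: [3.14, -0.008, 0.118]
wrist_force: [21.8, 2.1, -5.2]
finger_gap: 0.5
finger_force: 11.0
```

```bash
python3 - <<'E'
from cell import manip,cams
import cv2,pickle
from h import *
c=cams.camera("top");im=c["image"];pickle.dump(c,open("t2.pkl","wb"))
m=im.min(2)>135
P=blob(m,375,220,415,260);print(P.min(0),P.max(0),rect(ray(c,P,40)))
u=np.array([.993,.1184]);q=(ray(c,P,40)[:,:2]-[558.4,-198.4]);print("router x range",(q@u).min(),(q@u).max(),"y",(q@[-u[1],u[0]]).min(),(q@[-u[1],u[0]]).max())
E
```

```text
Traceback (most recent call last):
  File "h.py", line 17, in blob
    cs,_=cv2.findContours(z,cv2.RETR_EXTERNAL,cv2.CHAIN_APPROX_NONE);return max(cs,key=cv2.contourArea)[:,0]
                                                                            ~~~^^^^^^^^^^^^^^^^^^^^^^^^
ValueError: max() iterable argument is empty
```

The force step shows the end stop was reached. I'll back off, lift, move back in front of the mouth with the gripper opening, and look.

Request:
jog_arm(
  commands=[
    {"dx":0.2,"dy":0,"dz":0,"ax":0,"ay":0,"az":0,"gripper":1},
    {"dx":0.2,"dy":0,"dz":-0.5,"ax":0,"ay":0,"az":0,"gripper":1},
    {"dx":0,"dy":0,"dz":-0.9,"ax":0,"ay":0,"az":0,"gripper":1},
    {"dx":0,"dy":0,"dz":-0.9,"ax":0,"ay":0,"az":0,"gripper":0},
    {"dx":-0.6,"dy":0,"dz":-0.9,"ax":0,"ay":0,"az":0,"gripper":0},
    {"dx":-0.9,"dy":0,"dz":-0.5,"ax":0,"ay":0,"az":0,"gripper":0},
    {"dx":-0.9,"dy":0,"dz":0,"ax":0,"ay":0,"az":0,"gripper":0},
    {"dx":-0.9,"dy":0,"dz":0,"ax":0,"ay":0,"az":0,"gripper":0},
    {"dx":0,"dy":0,"dz":0,"ax":0,"ay":0,"az":0,"gripper":0},
    {"dx":0,"dy":0,"dz":0,"ax":0,"ay":0,"az":0,"gripper":0},
  ],
)

```text
clock: 7.42
eef_pos: [451.2, -210.9, 217.6]
eef_rot: [3.141, -0.0, 0.118]
wrist_force: [-0.1, 1.1, 0.5]
finger_gap: 66.7
finger_force: 0.0
```

```bash
python3 - <<'E'
from cell import manip,cams
import cv2,pickle
from h import *
c=cams.camera("wrist");pickle.dump(c,open("w3.pkl","wb"))
im=c["image"][:,:,::-1].copy()
cv2.imwrite("pics/w3.png",im)
print(manip.read_state()["eef_pos"])
m=im.min(2)>150
P=blob(m,270,60,390,260);q=ray(c,P,40)[:,:2]
print(P.min(0),P.max(0),rect(q))
u=np.array([.993,.1184]);q=q-[558.4,-198.4];print("router x range",(q@u).min(),(q@u).max(),"y",(q@[-u[1],u[0]]).min(),(q@[-u[1],u[0]]).max())
E
```

```text
[ 451.46893827 -210.78536278  217.46704996]
[299 141] [342 180] [ 473.  -207.7   42.9   38.8  -83.3]
router x range -105.32517395204546 -66.5298732054702 y -20.56673848386366 22.39201625017496
```

View pics/w3.png

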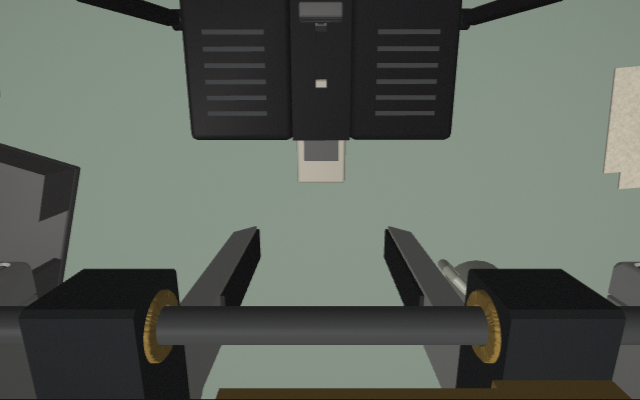

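The pack now sticks out at pixels (297–345, 140–182), and the slide is back at rest with the tab at (320,12). I'll line up, go down halfway and triangulate the pack's height.

Request:
jog_arm(
  commands=[
    {"dx":0.27,"dy":0,"dz":0.5,"ax":0,"ay":0,"az":0,"gripper":0},
    {"dx":0,"dy":0,"dz":0.5,"ax":0,"ay":0,"az":0,"gripper":0},
    {"dx":0,"dy":0,"dz":0.5,"ax":0,"ay":0,"az":0,"gripper":0},
    {"dx":0,"dy":0,"dz":0,"ax":0,"ay":0,"az":0,"gripper":0},
    {"dx":0,"dy":0,"dz":0,"ax":0,"ay":0,"az":0,"gripper":0},
  ],
)

```text
clock: 8.1
eef_pos: [462.3, -209.6, 158.1]
eef_rot: [3.141, -0.0, 0.118]
wrist_force: [0.0, 0.3, 0.0]
finger_gap: 93.6
finger_force: 0.0
```

```bash
python3 - <<'E'
from cell import manip,cams
import cv2,pickle
from h import *
c=cams.camera("wrist");pickle.dump(c,open("w4.pkl","wb"));c3=pickle.load(open("w3.pkl","rb"))
print(manip.read_state()["eef_pos"])
u=np.array([.993,.1184]);E=[]
for k,b in((c3,(285,145,360,215)),(c,(270,120,380,260))):
    P=blob(k["image"].min(2)>125,*b);y1=P[:,1].max()
    L=P[P[:,1]==y1-12,0].min();R=P[P[:,1]==y1-12,0].max();E.append([(L-.5,y1+.5),(R+.5,y1+.5)])
    q=ray(k,E[-1],40)[:,:2]-[558.4,-198.4];print(y1,L,R,q@u,q@[-u[1],u[0]])
for i in(0,1):print(tri(c3,E[0][i],c,E[1][i]))
E
```

```text
[ 462.31096903 -209.64094382  158.23506062]
214 285 359 [-141.34906814 -141.41112803] [ 37.88484047 -39.17398802]
259 270 379 [-153.64066233 -153.65822346] [ 45.46780238 -51.28492697]
[ 443.13046876 -183.0188339   134.19328779]
[ 454.23744739 -241.20901958  145.4658629 ]
```

```bash
python3 - <<'E'
import cv2,pickle
from h import *
c=pickle.load(open("w4.pkl","rb"));c3=pickle.load(open("w3.pkl","rb"))
u=np.array([.993,.1184]);E=[]
for k,b in((c3,(285,141,360,215)),(c,(270,100,380,260))):
    im=k["image"].astype(int);P=blob((im[:,:,0]>im[:,:,1]+3)&(im.min(2)>110),*b)
    y1=np.percentile(P[:,1],99);r=P[abs(P[:,1]-y1+8)<3,0];L,R=r.min(),r.max();E.append([(L-.0,y1),(R+1,y1)])
    q=ray(k,E[-1],40)[:,:2]-[558.4,-198.4];print(y1,L,R,q@u,q@[-u[1],u[0]])
for i in(0,1):print(tri(c3,E[0][i],c,E[1][i]))
E
```

```text
181.0 298 343 [-106.30944849 -106.34904781] [ 23.41252304 -22.75481362]
208.0 294 347 [-106.64069654 -106.65187043] [ 23.0128283  -22.76149513]
[ 450.74293065 -188.11279422   43.31176183]
[ 456.1877205  -233.24661687   43.68225455]
```

Request:
jog_arm(
  commands=[
    {"dx":0,"dy":0,"dz":0.9,"ax":0,"ay":0,"az":0,"gripper":0},
    {"dx":0,"dy":0,"dz":0.9,"ax":0,"ay":0,"az":0,"gripper":0},
    {"dx":0,"dy":0,"dz":0.9,"ax":0,"ay":0,"az":0,"gripper":0},
    {"dx":0,"dy":0,"dz":0.6,"ax":0,"ay":0,"az":0,"gripper":0},
    {"dx":0,"dy":0,"dz":0,"ax":0,"ay":0,"az":0,"gripper":1},
    {"dx":0,"dy":0,"dz":0,"ax":0,"ay":0,"az":0,"gripper":1},
    {"dx":0,"dy":0,"dz":0,"ax":0,"ay":0,"az":0,"gripper":1},
    {"dx":0,"dy":0,"dz":0,"ax":0,"ay":0,"az":0,"gripper":1},
    {"dx":0,"dy":0,"dz":0,"ax":0,"ay":0,"az":0,"gripper":1},
  ],
  squeeze=20,
)

```text
clock: 9.28
eef_pos: [461.9, -209.6, 25.8]
eef_rot: [3.141, -0.0, 0.118]
wrist_force: [-0.8, 0.2, 2.5]
finger_gap: 47.6
finger_force: 20.0
```

Request:
jog_arm(
  commands=[
    {"dx":-0.15,"dy":0,"dz":0,"ax":0,"ay":0,"az":0,"gripper":1},
    {"dx":-0.15,"dy":0,"dz":0,"ax":0,"ay":0,"az":0,"gripper":1},
    {"dx":-0.13,"dy":0,"dz":0,"ax":0,"ay":0,"az":0,"gripper":1},
    {"dx":0,"dy":0,"dz":0,"ax":0,"ay":0,"az":0,"gripper":1},
    {"dx":0,"dy":0,"dz":0,"ax":0,"ay":0,"az":0,"gripper":0.25},
    {"dx":0,"dy":0,"dz":0,"ax":0,"ay":0,"az":0,"gripper":0.25},
    {"dx":0,"dy":0,"dz":0,"ax":0,"ay":0,"az":0,"gripper":0.25},
  ],
)

```text
clock: 10.15
eef_pos: [444.6, -211.5, 25.3]
eef_rot: [-3.141, 0.0, 0.118]
wrist_force: [-0.2, 0.2, -0.0]
finger_gap: 70.2
finger_force: 0.0
```

Request:
jog_arm(
  commands=[
    {"dx":0.4,"dy":0,"dz":0,"ax":0,"ay":0,"az":0,"gripper":0.25},
    {"dx":0.4,"dy":0,"dz":0,"ax":0,"ay":0,"az":0,"gripper":0.25},
    {"dx":0.07,"dy":0,"dz":0,"ax":0,"ay":0,"az":0,"gripper":0.25},
    {"dx":0,"dy":0,"dz":0,"ax":0,"ay":0,"az":0,"gripper":1},
    {"dx":0,"dy":0,"dz":0,"ax":0,"ay":0,"az":0,"gripper":1},
    {"dx":0,"dy":0,"dz":0,"ax":0,"ay":0,"az":0,"gripper":1},
    {"dx":0,"dy":0,"dz":0,"ax":0,"ay":0,"az":0,"gripper":1},
  ],
  squeeze=25,
)

```text
clock: 11.02
eef_pos: [478.9, -207.6, 25.5]
eef_rot: [-3.141, 0.0, 0.118]
wrist_force: [-1.4, 0.2, 1.4]
finger_gap: 47.4
finger_force: 25.0
```

Request:
jog_arm(
  commands=[
    {"dx":0,"dy":0,"dz":-0.04,"ax":0,"ay":0,"az":0,"gripper":1},
    {"dx":-0.3,"dy":0,"dz":0,"ax":0,"ay":0,"az":0,"gripper":1},
    {"dx":-0.4,"dy":0,"dz":0,"ax":0,"ay":0,"az":0,"gripper":1},
    {"dx":-0.5,"dy":0,"dz":0,"ax":0,"ay":0,"az":0,"gripper":1},
    {"dx":-0.5,"dy":0,"dz":0,"ax":0,"ay":0,"az":0,"gripper":1},
    {"dx":-0.3,"dy":0,"dz":0,"ax":0,"ay":0,"az":0,"gripper":1},
    {"dx":0,"dy":0,"dz":0,"ax":0,"ay":0,"az":0,"gripper":1},
    {"dx":0,"dy":0,"dz":0.2,"ax":0,"ay":0,"az":0,"gripper":1},
    {"dx":0,"dy":0,"dz":0.1,"ax":0,"ay":0,"az":0,"gripper":1},
    {"dx":0,"dy":0,"dz":0,"ax":0,"ay":0,"az":0,"gripper":1},
  ],
)

```text
clock: 12.28
eef_pos: [399.8, -216.7, 14.5]
eef_rot: [-3.141, 0.001, 0.118]
wrist_force: [-0.7, -0.6, -1.5]
finger_gap: 47.6
finger_force: 25.0
```

Request:
jog_arm(
  commands=[
    {"dx":0,"dy":0,"dz":0.03,"ax":0,"ay":0,"az":0,"gripper":1},
    {"dx":0,"dy":0,"dz":0.03,"ax":0,"ay":0,"az":0,"gripper":1},
    {"dx":0,"dy":0,"dz":0,"ax":0,"ay":0,"az":0,"gripper":1},
  ],
)

```text
clock: 12.65
eef_pos: [399.8, -216.9, 12.6]
eef_rot: [-3.142, 0.0, 0.118]
wrist_force: [-0.1, 0.9, -2.7]
finger_gap: 48.0
finger_force: 25.0
```

Request:
jog_arm(
  commands=[
    {"dx":0,"dy":0,"dz":0.03,"ax":0,"ay":0,"az":0,"gripper":1},
    {"dx":0,"dy":0,"dz":0.02,"ax":0,"ay":0,"az":0,"gripper":1},
    {"dx":0,"dy":0,"dz":0,"ax":0,"ay":0,"az":0,"gripper":1},
  ],
)

```text
clock: 13.02
eef_pos: [399.9, -217.0, 11.4]
eef_rot: [3.141, -0.0, 0.118]
wrist_force: [-4.9, 4.0, 12.9]
finger_gap: 48.1
finger_force: 25.0
```

Contact with the desk. I'll let go, lift clear and look at the pack.

Request:
jog_arm(
  commands=[
    {"dx":0,"dy":0,"dz":0,"ax":0,"ay":0,"az":0,"gripper":0.3},
    {"dx":0,"dy":0,"dz":0,"ax":0,"ay":0,"az":0,"gripper":0.3},
    {"dx":0,"dy":0,"dz":0,"ax":0,"ay":0,"az":0,"gripper":0.3},
    {"dx":0,"dy":0,"dz":0,"ax":0,"ay":0,"az":0,"gripper":0.3},
    {"dx":0,"dy":0,"dz":0,"ax":0,"ay":0,"az":0,"gripper":0},
    {"dx":0,"dy":0,"dz":-0.8,"ax":0,"ay":0,"az":0,"gripper":0},
    {"dx":-0.5,"dy":0,"dz":-0.8,"ax":0,"ay":0,"az":0,"gripper":0},
    {"dx":-0.75,"dy":0,"dz":-0.8,"ax":0,"ay":0,"az":0,"gripper":0},
    {"dx":0,"dy":0,"dz":-0.8,"ax":0,"ay":0,"az":0,"gripper":0},
    {"dx":0,"dy":0,"dz":0,"ax":0,"ay":0,"az":0,"gripper":0},
  ],
)

```text
clock: 14.28
eef_pos: [350.8, -223.5, 140.6]
eef_rot: [3.139, -0.003, 0.118]
wrist_force: [-0.2, 0.3, -0.4]
finger_gap: 93.9
finger_force: 0.0
```

```bash
python3 - <<'E'
from cell import manip,cams
import cv2,pickle
from h import *
c=cams.camera("wrist");pickle.dump(c,open("w5.pkl","wb"))
im=c["image"];cv2.imwrite("pics/w5.png",im[:,:,::-1]);print(manip.read_state()["eef_pos"])
i=im.astype(int);P=blob((i[:,:,0]>i[:,:,1]+2)&(i.min(2)>100),150,0,480,270,5)
print(P.min(0),P.max(0),rect(ray(c,P,26)))
E
```

```text
[ 350.40300555 -223.01719419  139.13209982]
[290  69] [348 192] [ 403.6 -216.7   96.8   45.3    7.4]
```

View pics/w5.png

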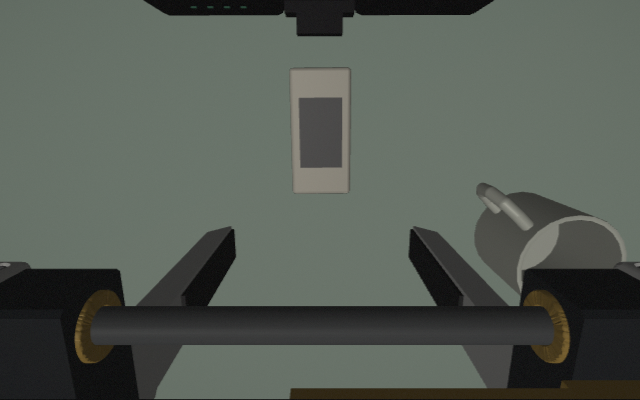

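The pack lies flat at pixels (290–350, 68–192), which is about (403.6,−216.7) with yaw about 7°. I'll survey the cradle with the empty gripper before regripping.

Request:
jog_arm(
  commands=[
    {"dx":0.3,"dy":-0.96,"dz":-0.25,"ax":0,"ay":0,"az":0,"gripper":0},
    {"dx":0.3,"dy":-0.96,"dz":-0.25,"ax":0,"ay":0,"az":0,"gripper":0},
    {"dx":0.3,"dy":-0.96,"dz":-0.25,"ax":0,"ay":0,"az":0,"gripper":0},
    {"dx":0.3,"dy":-0.96,"dz":-0.25,"ax":0,"ay":0,"az":0,"gripper":0},
    {"dx":0.3,"dy":-0.96,"dz":-0.25,"ax":0,"ay":0,"az":0,"gripper":0},
    {"dx":0.3,"dy":-0.96,"dz":-0.25,"ax":0,"ay":0,"az":0,"gripper":0},
    {"dx":0.3,"dy":-0.96,"dz":-0.25,"ax":0,"ay":0,"az":0,"gripper":0},
    {"dx":0.3,"dy":-0.96,"dz":-0.25,"ax":0,"ay":0,"az":0,"gripper":0},
    {"dx":0.3,"dy":-0.96,"dz":-0.25,"ax":0,"ay":0,"az":0,"gripper":0},
    {"dx":0.3,"dy":-0.96,"dz":-0.25,"ax":0,"ay":0,"az":0,"gripper":0},
  ],
)

```text
clock: 15.58
eef_pos: [423.9, 174.2, 237.6]
eef_rot: [3.141, 0.002, 0.119]
wrist_force: [-0.0, -0.2, -0.4]
finger_gap: 94.1
finger_force: 0.0
```

Request:
jog_arm(
  commands=[
    {"dx":0,"dy":0,"dz":0,"ax":0,"ay":0,"az":0.3,"gripper":0},
    {"dx":0,"dy":0,"dz":0,"ax":0,"ay":0,"az":0,"gripper":0},
    {"dx":0,"dy":0,"dz":0,"ax":0,"ay":0,"az":0,"gripper":0},
  ],
)

```text
clock: 15.95
eef_pos: [424.0, 172.4, 237.9]
eef_rot: [3.141, 0.001, 0.066]
wrist_force: [0.6, -0.4, 1.0]
finger_gap: 94.1
finger_force: 0.0
```

```bash
python3 - <<'E'
from cell import manip,cams
import pickle
c=cams.camera("wrist");pickle.dump(c,open("k1.pkl","wb"));print(manip.read_state()["eef_pos"])
E
```

```text
[424.03769094 172.33247326 238.15489614]
```

Request:
jog_arm(
  commands=[
    {"dx":0.8,"dy":0,"dz":0,"ax":0,"ay":0,"az":0,"gripper":0},
    {"dx":0.7,"dy":0,"dz":0,"ax":0,"ay":0,"az":0,"gripper":0},
    {"dx":0,"dy":0,"dz":0,"ax":0,"ay":0,"az":0,"gripper":0},
    {"dx":0,"dy":0,"dz":0,"ax":0,"ay":0,"az":0,"gripper":0},
  ],
)

```text
clock: 16.5
eef_pos: [483.4, 176.3, 238.4]
eef_rot: [3.142, 0.001, 0.066]
wrist_force: [-0.3, -0.3, 0.0]
finger_gap: 93.7
finger_force: 0.0
```

```bash
python3 - <<'E'
from cell import manip,cams
import cv2,pickle
from h import *
c=cams.camera("wrist");pickle.dump(c,open("k2.pkl","wb"));print(manip.read_state()["eef_pos"])
c1=pickle.load(open("k1.pkl","rb"))
o=np.zeros((600,800,3),np.uint8)
for k,x in((c1,0),(c,400)):
    u,v=proj(k,[550,172,40])[0];u=int(min(max(u-66,0),640-133));v=int(min(max(v-100,0),200));print(u,v)
    o[:,x:x+399]=cv2.resize(np.clip((k["image"][v:v+200,u:u+133,::-1]/140.)**.7*255,0,255).astype(np.uint8),(399,600),interpolation=cv2.INTER_CUBIC)
cv2.imwrite("pics/k.png",o)
E
```

```text
[483.38679316 176.41097347 238.63451112]
264 0
263 14
```

View pics/k.png

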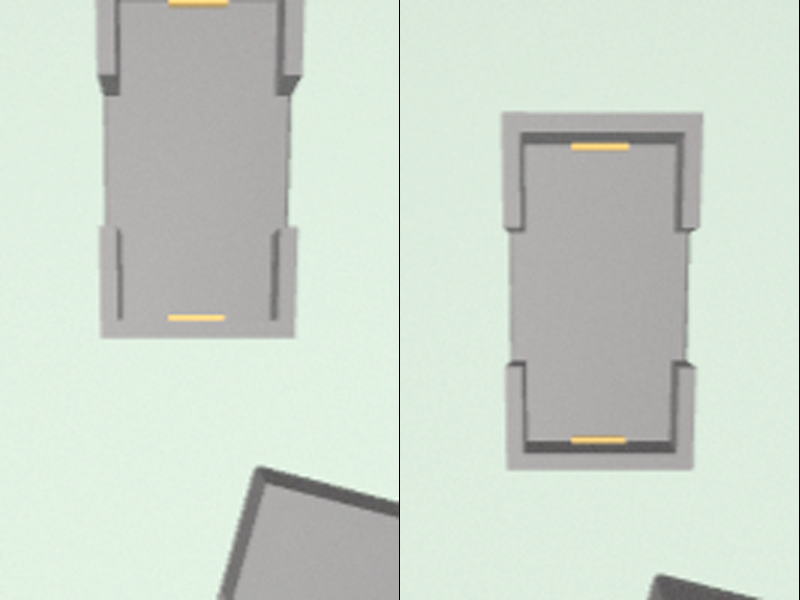

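The left panel shows the cradle's front corners at panel (100,338) and (296,338). The right panel shows the whole cradle rim, with corners (502,112), (703,112), (507,470) and (693,470).

```bash
python3 - <<'E'
import pickle
from h import *
c1,c2=[pickle.load(open(f,"rb")) for f in("k1.pkl","k2.pkl")]
g=lambda x,y:(263+(x-400)/3-.33,14+y/3-.33)
f=lambda x,y:(264+x/3-.33,y/3-.33)
for a,b in((f(100,338),g(507,470)),(f(296,338),g(693.5,470))):print(tri(c1,a,c2,b))
C=[g(502,112),g(703,112),g(693.5,470),g(507,470)]
q=ray(c2,C,40);print(q.round(1).tolist(),q.mean(0))
e=((q[0]+q[1])-(q[2]+q[3]))[:2]/2;s=(q[0]+q[3]-q[1]-q[2])[:2]/2;print(np.hypot(*e),np.degrees(np.arctan2(e[1],e[0])),np.hypot(*s),np.degrees(np.arctan2(-s[0],s[1])))
p=ray(c2,[g(600,146),g(598,440)],9);print("contacts",p)
# inner floor corners: 
i=ray(c2,[g(525,143),g(677,143),g(672,441),g(526,441)],8);print(i.mean(0))
i=ray(c2,[g(522,132),g(685,132),g(674,453),g(525,453)],40);print(i.round(1).tolist(),i.mean(0))
i=ray(c1,[f(100,338),f(296,338)],40);print(i)
E
```

```text
[490.38308461 201.19422189  38.6267921 ]
[494.76943611 135.20680718  38.92184893]
[[608.1, 208.4, 40.0], [612.4, 143.2, 40.0], [494.9, 135.5, 40.0], [490.6, 201.0, 40.0]] [551.50014059 172.00284178  40.        ]
117.67311542927392 3.6959657264117736 65.48483269301563 3.7545896916646835
contacts [[603.62874796 175.51930724   9.        ]
 [499.04071256 168.87564383   9.        ]]
[551.66241306 171.83420654   8.        ]
[[602.4, 201.6, 40.0], [605.9, 148.5, 40.0], [500.5, 142.8, 40.0], [497.1, 195.0, 40.0]] [551.46435303 171.96615284  40.        ]
[[490.38448559 201.26676213  40.        ]
 [494.7734597  135.19403024  40.        ]]
```

```bash
python3 - <<'E'
import pickle
from h import *
c=pickle.load(open("w5.pkl","rb"));i=c["image"].astype(int)
g=i[:,320].sum(1);s=np.abs(np.diff(i[:,315:325].mean(1).sum(1)));print([(r,int(s[r])) for r in np.argsort(-s)[:14] if r<215])
col=np.abs(np.diff(i[75:90].mean(0).sum(1)));print([(r,int(col[r])) for r in np.argsort(-col)[:6]])
u=np.array([.9923,.1236])
for r in(67.5,68,97,167,191,193):
  q=ray(c,[(320.5,r)],26)[0];print(r,q.round(1), round((q[:2]-[403.6,-216.7])@u,1))
print(ray(c,[(291,80),(350,80)],26))
E
```

```text
[(np.int64(35), 201), (np.int64(167), 117), (np.int64(97), 88), (np.int64(96), 80), (np.int64(66), 73), (np.int64(36), 72), (np.int64(192), 65), (np.int64(166), 53), (np.int64(67), 42)]
[(np.int64(349), 56), (np.int64(350), 50), (np.int64(289), 45), (np.int64(348), 43), (np.int64(347), 34), (np.int64(290), 32)]
67.5 [ 452.6 -211.6   26. ] 49.3
68 [ 452.3 -211.7   26. ] 48.9
97 [ 431.1 -214.1   26. ] 27.6
167 [ 376.6 -220.5   26. ] -27.2
191 [ 356.8 -222.8   26. ] -47.2
193 [ 355.1 -223.    26. ] -48.9
[[ 440.95400213 -190.14572895   26.        ]
 [ 446.28406218 -235.19350668   26.        ]]
```

Request:
jog_arm(
  commands=[
    {"dx":-0.26,"dy":0.97,"dz":0,"ax":0,"ay":0,"az":0,"gripper":0},
    {"dx":-0.26,"dy":0.97,"dz":0,"ax":0,"ay":0,"az":0,"gripper":0},
    {"dx":-0.26,"dy":0.97,"dz":0,"ax":0,"ay":0,"az":0,"gripper":0},
    {"dx":-0.26,"dy":0.97,"dz":0,"ax":0,"ay":0,"az":0,"gripper":0},
    {"dx":-0.26,"dy":0.97,"dz":0,"ax":0,"ay":0,"az":0,"gripper":0},
    {"dx":-0.26,"dy":0.97,"dz":0,"ax":0,"ay":0,"az":0,"gripper":0},
    {"dx":-0.26,"dy":0.97,"dz":0,"ax":0,"ay":0,"az":0,"gripper":0},
    {"dx":-0.26,"dy":0.97,"dz":0,"ax":0,"ay":0,"az":0,"gripper":0},
    {"dx":-0.26,"dy":0.97,"dz":0,"ax":0,"ay":0,"az":0,"gripper":0},
    {"dx":-0.26,"dy":0.97,"dz":0,"ax":0,"ay":0,"az":0,"gripper":0},
  ],
)

```text
clock: 17.8
eef_pos: [404.8, -218.3, 239.0]
eef_rot: [3.141, -0.001, 0.066]
wrist_force: [1.3, 0.7, 0.1]
finger_gap: 93.7
finger_force: 0.0
```

Request:
jog_arm(
  commands=[
    {"dx":0,"dy":0,"dz":0,"ax":0,"ay":0,"az":-0.31,"gripper":0},
    {"dx":0,"dy":0,"dz":0.9,"ax":0,"ay":0,"az":0,"gripper":0},
    {"dx":0,"dy":0,"dz":0.9,"ax":0,"ay":0,"az":0,"gripper":0},
    {"dx":0,"dy":0,"dz":0.9,"ax":0,"ay":0,"az":0,"gripper":0},
    {"dx":0,"dy":0,"dz":0.9,"ax":0,"ay":0,"az":0,"gripper":0},
    {"dx":0,"dy":0,"dz":0,"ax":0,"ay":0,"az":0,"gripper":0},
    {"dx":0,"dy":0,"dz":0,"ax":0,"ay":0,"az":0,"gripper":0},
  ],
)

```text
clock: 18.68
eef_pos: [406.1, -217.6, 96.2]
eef_rot: [3.14, -0.001, 0.12]
wrist_force: [0.6, 0.3, -1.0]
finger_gap: 94.4
finger_force: 0.0
```

Request:
jog_arm(
  commands=[
    {"dx":-0.05,"dy":-0.03,"dz":0.8,"ax":0,"ay":0,"az":0,"gripper":0},
    {"dx":0,"dy":0,"dz":0.8,"ax":0,"ay":0,"az":0,"gripper":0},
    {"dx":0,"dy":0,"dz":0.5,"ax":0,"ay":0,"az":0,"gripper":0},
    {"dx":0,"dy":0,"dz":0,"ax":0,"ay":0,"az":0,"gripper":1},
    {"dx":0,"dy":0,"dz":0,"ax":0,"ay":0,"az":0,"gripper":1},
    {"dx":0,"dy":0,"dz":0,"ax":0,"ay":0,"az":0,"gripper":1},
    {"dx":0,"dy":0,"dz":0,"ax":0,"ay":0,"az":0,"gripper":1},
    {"dx":0,"dy":0,"dz":0,"ax":0,"ay":0,"az":0,"gripper":1},
  ],
  squeeze=25,
)

```text
clock: 19.68
eef_pos: [403.7, -216.5, 10.9]
eef_rot: [3.141, -0.0, 0.12]
wrist_force: [-0.9, -0.7, 7.1]
finger_gap: 47.9
finger_force: 24.9
```

Request:
jog_arm(
  commands=[
    {"dx":0,"dy":0,"dz":-0.2,"ax":0,"ay":0,"az":0,"gripper":1},
    {"dx":0,"dy":0,"dz":-0.5,"ax":0,"ay":0,"az":0,"gripper":1},
    {"dx":0,"dy":0,"dz":-0.8,"ax":0,"ay":0,"az":0,"gripper":1},
    {"dx":0,"dy":0,"dz":-0.8,"ax":0,"ay":0,"az":0,"gripper":1},
    {"dx":0,"dy":0,"dz":-0.8,"ax":0,"ay":0,"az":0,"gripper":1},
    {"dx":0,"dy":0,"dz":-0.6,"ax":0,"ay":0,"az":0,"gripper":1},
  ],
)

```text
clock: 20.42
eef_pos: [403.5, -216.4, 160.4]
eef_rot: [3.141, -0.001, 0.12]
wrist_force: [-0.3, 0.2, -1.5]
finger_gap: 48.0
finger_force: 25.0
```

Request:
jog_arm(
  commands=[
    {"dx":0.48,"dy":-0.92,"dz":0,"ax":0,"ay":0,"az":0,"gripper":1},
    {"dx":0.48,"dy":-0.92,"dz":0,"ax":0,"ay":0,"az":0,"gripper":1},
    {"dx":0.48,"dy":-0.92,"dz":0,"ax":0,"ay":0,"az":0,"gripper":1},
    {"dx":0.48,"dy":-0.92,"dz":0,"ax":0,"ay":0,"az":0,"gripper":1},
    {"dx":0.48,"dy":-0.92,"dz":0,"ax":0,"ay":0,"az":0,"gripper":1},
    {"dx":0.48,"dy":-0.92,"dz":0,"ax":0,"ay":0,"az":0,"gripper":1},
    {"dx":0.48,"dy":-0.92,"dz":0,"ax":0,"ay":0,"az":0,"gripper":1},
    {"dx":0.48,"dy":-0.92,"dz":0,"ax":0,"ay":0,"az":0,"gripper":1},
    {"dx":0.48,"dy":-0.92,"dz":0,"ax":0,"ay":0,"az":0,"gripper":1},
    {"dx":0.48,"dy":-0.92,"dz":0,"ax":0,"ay":0,"az":0,"gripper":1},
  ],
)

```text
clock: 21.68
eef_pos: [550.3, 173.2, 158.9]
eef_rot: [3.142, 0.0, 0.12]
wrist_force: [-0.4, -1.1, -1.4]
finger_gap: 48.0
finger_force: 25.0
```

Request:
jog_arm(
  commands=[
    {"dx":0,"dy":0,"dz":0,"ax":0,"ay":0,"az":0.31,"gripper":1},
    {"dx":0,"dy":0,"dz":0,"ax":0,"ay":0,"az":0,"gripper":1},
    {"dx":0,"dy":0,"dz":0,"ax":0,"ay":0,"az":0,"gripper":1},
  ],
)

```text
clock: 22.05
eef_pos: [550.1, 171.5, 158.8]
eef_rot: [3.142, 0.0, 0.066]
wrist_force: [-0.0, 0.5, -1.8]
finger_gap: 47.9
finger_force: 25.0
```

```bash
python3 - <<'E'
from cell import manip,cams
import cv2
s=manip.read_state();print(s["eef_pos"],s["eef_rot"],s["finger_gap"])
cv2.imwrite("pics/held.png",cams.camera("wrist")["image"][:,:,::-1])
E
```

```text
[550.05147485 171.48122017 158.84789961] [3.14155063e+00 6.50380884e-05 6.63410143e-02] 47.90631357635153
```

View pics/held.png

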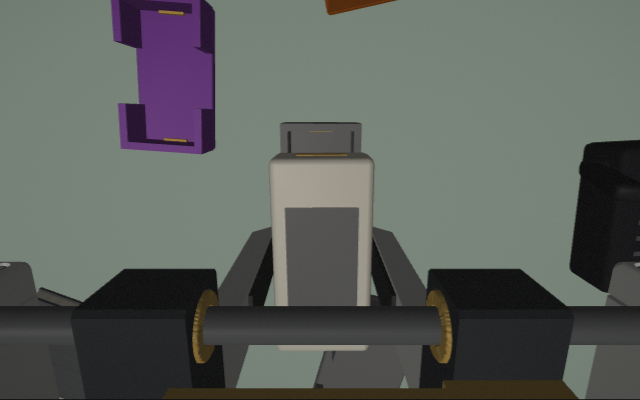

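The held picture shows the pack straight between the fingers, with its far edge at row about 154 and its near edge at row about 349. The cradle is directly ahead and centred at column 320. I'll check the pack's centre numerically.

```bash
python3 - <<'E'
from cell import manip,cams
from h import *
c=cams.camera("wrist");i=c["image"].astype(int);s=i[:,300:345].mean(1).sum(1)
d=np.diff(s);print([(r,int(d[r])) for r in range(145,165)],[(r,int(d[r])) for r in list(range(200,212))+list(range(343,354))])
p=manip.read_state()["eef_pos"];z=p[2]-10.9+26;u=np.array([.9978,.0663])
for r in(154.5,158,207,349.5):print(r,(ray(c,[(321,r)],z)[0,:2]-p[:2])@u)
q=ray(c,[(271,170),(373,170),(274,280),(370,280)],z);print((q[:,:2]-p[:2])@[-u[1],u[0]])
E
```

```text
[(145, 0), (146, -1), (147, 0), (148, 0), (149, 0), (150, 0), (151, -23), (152, -72), (153, 34), (154, 79), (155, -78), (156, -9), (157, 40), (158, 53), (159, 52), (160, 29), (161, 28), (162, 25), (163, 24), (164, 20)] [(200, 0), (201, 0), (202, 0), (203, 0), (204, 0), (205, 0), (206, -116), (207, -89), (208, -6), (209, 0), (210, 0), (211, 0), (343, -4), (344, 246), (345, 7), (346, 0), (347, 0), (348, -18), (349, -38), (350, -81), (351, -5), (352, 0), (353, -1)]
154.5 51.58784863944286
158 50.04502115954676
207 27.645649190300674
349.5 -47.27662534273526
[ 21.74353304 -23.58938517  22.17036857 -23.98572752]
```

Request:
jog_arm(
  commands=[
    {"dx":0.025,"dy":-0.016,"dz":0.8,"ax":0,"ay":0,"az":0,"gripper":1},
    {"dx":0,"dy":0,"dz":0.8,"ax":0,"ay":0,"az":0,"gripper":1},
    {"dx":0,"dy":0,"dz":0.6,"ax":0,"ay":0,"az":0,"gripper":1},
    {"dx":0,"dy":0,"dz":0.2,"ax":0,"ay":0,"az":0,"gripper":1},
    {"dx":0,"dy":0,"dz":0,"ax":0,"ay":0,"az":0,"gripper":1},
    {"dx":0,"dy":0,"dz":0,"ax":0,"ay":0,"az":0,"gripper":1},
  ],
)

```text
clock: 22.9
eef_pos: [551.7, 172.7, 63.8]
eef_rot: [-3.141, -0.002, 0.066]
wrist_force: [-0.2, -0.1, -2.5]
finger_gap: 47.6
finger_force: 25.0
```

Good to within a millimetre. I'll trim and lower it into the pocket slowly.

Request:
jog_arm(
  commands=[
    {"dx":-0.015,"dy":0.01,"dz":0.3,"ax":0,"ay":0,"az":0,"gripper":1},
    {"dx":0,"dy":0,"dz":0.2,"ax":0,"ay":0,"az":0,"gripper":1},
    {"dx":0,"dy":0,"dz":0.15,"ax":0,"ay":0,"az":0,"gripper":1},
    {"dx":0,"dy":0,"dz":0.15,"ax":0,"ay":0,"az":0,"gripper":1},
    {"dx":0,"dy":0,"dz":0,"ax":0,"ay":0,"az":0,"gripper":1},
  ],
)

```text
clock: 23.52
eef_pos: [550.3, 172.1, 30.1]
eef_rot: [3.141, 0.001, 0.066]
wrist_force: [1.0, 0.5, -2.1]
finger_gap: 47.6
finger_force: 25.0
```

Already inside the rim (pack bottom at about 19 mm) with no contact. I'll continue down.

Request:
jog_arm(
  commands=[
    {"dx":0.01,"dy":0,"dz":0.1,"ax":0,"ay":0,"az":0,"gripper":1},
    {"dx":0,"dy":0,"dz":0.08,"ax":0,"ay":0,"az":0,"gripper":1},
    {"dx":0,"dy":0,"dz":0.05,"ax":0,"ay":0,"az":0,"gripper":1},
    {"dx":0,"dy":0,"dz":0,"ax":0,"ay":0,"az":0,"gripper":1},
  ],
)

```text
clock: 24.02
eef_pos: [550.9, 172.1, 21.3]
eef_rot: [3.142, 0.0, 0.066]
wrist_force: [-0.6, -0.3, -3.4]
finger_gap: 47.8
finger_force: 25.0
```

Request:
jog_arm(
  commands=[
    {"dx":0,"dy":0,"dz":0.03,"ax":0,"ay":0,"az":0,"gripper":1},
    {"dx":0,"dy":0,"dz":0.03,"ax":0,"ay":0,"az":0,"gripper":1},
    {"dx":0,"dy":0,"dz":0,"ax":0,"ay":0,"az":0,"gripper":1},
  ],
)

```text
clock: 24.4
eef_pos: [551.0, 172.1, 19.1]
eef_rot: [-3.142, -0.0, 0.066]
wrist_force: [0.7, 0.0, -2.5]
finger_gap: 47.7
finger_force: 25.0
```

Request:
jog_arm(
  commands=[
    {"dx":0,"dy":0,"dz":0.02,"ax":0,"ay":0,"az":0,"gripper":1},
    {"dx":0,"dy":0,"dz":0.02,"ax":0,"ay":0,"az":0,"gripper":1},
    {"dx":0,"dy":0,"dz":0,"ax":0,"ay":0,"az":0,"gripper":1},
  ],
)

```text
clock: 24.78
eef_pos: [551.0, 172.2, 18.9]
eef_rot: [3.142, -0.0, 0.066]
wrist_force: [-8.3, -2.5, 16.9]
finger_gap: 47.5
finger_force: 25.0
```

Seated at the expected height. I'll release and lift away.

Request:
jog_arm(
  commands=[
    {"dx":0,"dy":0,"dz":0,"ax":0,"ay":0,"az":0,"gripper":0.3},
    {"dx":0,"dy":0,"dz":0,"ax":0,"ay":0,"az":0,"gripper":0.3},
    {"dx":0,"dy":0,"dz":0,"ax":0,"ay":0,"az":0,"gripper":0.3},
    {"dx":0,"dy":0,"dz":-0.4,"ax":0,"ay":0,"az":0,"gripper":0.3},
    {"dx":0,"dy":0,"dz":-0.9,"ax":0,"ay":0,"az":0,"gripper":0.3},
    {"dx":0,"dy":0,"dz":-0.9,"ax":0,"ay":0,"az":0,"gripper":0},
    {"dx":-0.9,"dy":0,"dz":-0.9,"ax":0,"ay":0,"az":0,"gripper":0},
    {"dx":-0.9,"dy":0,"dz":-0.9,"ax":0,"ay":0,"az":0,"gripper":0},
    {"dx":0,"dy":0,"dz":-0.9,"ax":0,"ay":0,"az":0,"gripper":0},
    {"dx":0,"dy":0,"dz":0,"ax":0,"ay":0,"az":0,"gripper":0},
  ],
)

```text
clock: 26.02
eef_pos: [479.9, 167.7, 217.3]
eef_rot: [-3.14, -0.006, 0.066]
wrist_force: [-0.7, -0.7, -0.0]
finger_gap: 93.8
finger_force: 0.0
```

```bash
python3 - <<'E'
from cell import manip,cams
from h import *
c=cams.camera("wrist");i=c["image"].astype(int)
C=np.array([551.5,172.0]);u=np.array([.9979,.0646]);v=np.array([-u[1],u[0]])
uv=proj(c,[551.5,172,34])[0];print(uv,manip.read_state()["eef_pos"])
x,y=map(int,uv);P=blob((i[:,:,0]>i[:,:,1]+2)&(i.min(2)>110)&(i[:,:,2]>.75*i[:,:,0]),x-60,max(0,y-90),x+60,y+90,3)
q=ray(c,P,34);print(rect(q));d=q[:,:2]-C;print((d@u).min(),(d@u).max(),(d@v).min(),(d@v).max())
t=i[:,x-8:x+9].mean(1).sum(1);g=np.diff(t);r=[k for k in range(max(0,y-80),min(398,y+90)) if abs(g[k])>40]
print([(k,int(g[k]),round(float((ray(c,[(x,k+.5)],34)[0,:2]-C)@u),1)) for k in r])
E
```

```text
[321.82357666 110.10748049] [479.38251152 167.53394204 215.12640892]
[550.9 172.1  96.4  45.2   3.9]
-48.72727066324632 47.64460338773117 -22.487384105101615 22.79270932547735
[(43, -50, 60.3), (44, -53, 59.5), (50, -54, 54.2), (51, -59, 53.4), (55, 107, 49.8), (56, 70, 49.0), (57, 59, 48.1), (58, 55, 47.2), (80, -95, 27.4), (81, -83, 26.5), (138, 89, -27.3), (139, 93, -28.3), (160, -147, -49.2), (161, -127, -50.2), (164, 66, -53.2), (165, 69, -54.3), (170, 55, -59.4), (171, 56, -60.4)]
```

The pack sits in the pocket within 1 mm of centre, with matching yaw. Handing in.

```bash
python3 -c "
from cell import job
print(job.sign_off())"
```

```text
the job is handed in; nothing more can be done
None
```

The job is handed in at about 26 s of the 61 s allowed: the pack was ejected, laid on the desk, let go, picked up again and set in the cradle, where the last camera check put it within about 1 mm of centre and aligned with the pocket; sign-off returned no verdict.

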